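# Unmould a resin casting and hold the hardness probe on its mark

## Task

Lift the ribbed resin casting out of the mould and set it down, without dropping it, flat and rib up near the middle of the round steel plate. Then draw the hardness probe straight up out of its stand and hold it upright with its sprung tip pressed lightly inside the ring marked on the casting, so that the tip is pushed about half-way in (about 6 mm of its 12) and never all the way. Finish while still holding the probe pressed there, and leave the other things where they stand.

Things in the scene. Friction and masses are not known exactly. Their poses are not given: they have to be found in the camera images.
- mould: aluminium block 120 x 84 x 22 mm (x, y, z), fixed; origin under its centre, z up. An open pocket 79 x 43 mm, 10 mm deep (floor 12 mm above the bench) is in its top, centred. The casting lies in it, its x axis along the mould's x. Its place and yaw vary
- casting: amber resin casting, about 65 g, loose: base plate 76 x 40 x 12 mm (x, y, z) with one upright rib. Origin: centre of the underside, z up. The rib is 14 mm thick along x, 36 mm wide along y, and rises 34 mm above the plate (top 46 mm above the origin), centred at x = -18 mm. The plate stands 2 mm out of the mould at the start
- rib (a point): centre of the casting's rib, 17 mm above the top of its base plate, 29 mm above its underside; same axes as the casting. Grasp it across its 14 mm thickness (along x), fingertips above the base plate
- mark (a point): centre of the dark ring (16 mm across) on the top face of the casting's base plate, at x = +20 mm from the casting's origin, 12 mm above its underside
- anvil: round steel plate, 130 mm across, 25 mm high, fixed; origin under its centre
- anvil_top (a point): centre of the top face of the round steel plate, z up
- stand: white block 76 x 76 mm on a grey foot 100 x 100 mm, 70 mm high in all, fixed; an upright hole 20 mm across in its top goes 60 mm deep; origin under its centre
- probe: hardness probe, about 150 g, loose, standing upright in the stand. Black round grip 30 mm across and 60 mm long at the top; below it a steel stem 16 mm across and 42 mm long, which hangs in the stand's hole, the grip's underside resting on the stand's top; at the bottom a sprung tip 6 mm across. Origin: on its axis at the underside of the grip; z up along the axis
- probe_grip (a point): middle of the probe's black grip, 30 mm above the grip's underside, 88 mm above the end of the tip when it is out; z up along the axis
- probe_tip (a point): rounded end of the probe's sprung tip, 58 mm below the grip's underside when fully out; z up along the axis
- plunger (a joint): how far the sprung tip is pushed into the probe, m: 0 out, 0.012 fully in. Pushing takes 0.9 N to start, 2.7 N at 6 mm, 4.5 N at 12 mm
- tube_a: sample tube, 35 mm across, 82 mm tall, white caps; loose bystander
- tube_b: another sample tube, same size; loose bystander
- tube_c: another sample tube, same size, clear; loose bystander
- press_screw: black threaded press screw standing on its star knob, about 55 mm across, 74 mm tall; loose bystander
- white_box: closed white box, 79 x 109 x 44 mm; loose bystander
- stain_jar: square glass jar with slides, 66 x 76 x 76 mm; loose bystander
There are look-alikes about, which are no part of the job. Leave any blue, purple or yellow look-alike of the casting alone.

How it is judged (in metres and radians):
On the way, in this order (a step that is already met when the one before it is completed fails the run):
1. the casting is lifted clear of the mould in the gripper (z of mark in the frame of mould above 0.045 m and contact force between the fingers and casting above 0.5 N and contact force between casting and mould below 0.02 N), for 0.1 s.
2. the casting lies flat near the middle of the round plate, let go and at rest (z of mark in the frame of anvil_top between 0.009 and 0.0155 m and horizontal distance between casting and anvil_top below 0.025 m and angle between casting's own z axis and vertical below 0.06 rad and contact force between casting and anvil above 0.1 N and contact force between the fingers and casting below 0.02 N and linear speed of casting below 0.02 m/s), for 0.2 s.
3. the probe is drawn up clear of its stand in the gripper (z of probe in the frame of stand above 0.125 m and contact force between the fingers and probe above 0.5 N), for 0.1 s.
At the end, for the whole second after the job is handed in: Casting flat (3 deg) on the plate, centres within 25 mm, no finger on it; the gripped probe is upright within 5.7 deg, off its stand, its tip within 8 mm sideways of the ring's centre, pushed in 3 to 9 mm, pressing on the casting with 0.8 to 6 N; all at rest (z of mark in the frame of anvil_top between 0.009 and 0.0155 m and horizontal distance between casting and anvil_top below 0.025 m and angle between casting's own z axis and vertical below 0.06 rad and contact force between casting and anvil above 0.1 N and horizontal distance between probe_tip and mark below 0.008 m and angle between probe's own z axis and vertical below 0.1 rad and value of joint plunger between 0.003 and 0.009 m and contact force between probe and casting between 0.8 and 6 N and contact force between the fingers and probe above 1 N and contact force between the fingers and casting below 0.05 N and contact force between probe and stand below 0.02 N and linear speed of each of probe, casting below 0.02 m/s); the arm keeps its last pose, push and grip.
It fails at once if the casting is dropped (moves faster than 0.5 m/s with no finger on it) (linear speed of casting above 0.5 m/s and contact force between the fingers and casting below 0.01 N).
It fails at once if the sprung tip is driven all the way in (value of joint plunger above 0.0117 m).
It fails at once if a bystander is pushed more than 20 mm or tipped (distance of any of tube_a, tube_b, tube_c, press_screw, white_box, stain_jar from where it was at the start of the episode above 0.02 m or angle between any of tube_a, tube_b, tube_c, press_screw, white_box, stain_jar's own z axis and vertical above 0.3 rad).
It also fails if it takes over 64 s, if anything falls off the work surface, if the arm or the gripper's body presses on something with over 40 N, if the wrist force passes 120 N, or if a joint passes its speed limit or range.

## Robot

A 6-joint arm with a two-finger parallel gripper is mounted at the origin on the work surface. World frame = base frame: x ahead of the robot, y to its left, z up, the work surface at z = 0. Lengths are in mm, angles in rad, forces in N, time in s.
With the tool pointing down it reaches from about 375 to 975 mm from the base axis. Payload 3.8 kg.
Tool frame: the origin (TCP) lies midway between the tips of the shut fingers; the grasp point (between the pads) lies 19 mm behind it; z points along the fingers, y is the line along which they close (so a half turn about z gives the same grasp; the last joint's range is limited). The gripper opens to 88 mm and grips with 3 to 60 N. Pads are 18 mm wide; open, the fingers measure 123 mm over their backs; the gripper's body (75 mm by 187 mm) begins 45 mm behind the grasp point.
Start: joints at [-1.224, 0.264, 1.604, -0, 1.274, -0.037], TCP at [252.746, -625.889, 209.206] pointing down, gripper open.
Joint ranges: [-2.63, 2.63], [-0.94, 2.18], [0.31, 2.57], [-1.31, 4.45], [0, 2.66], [-2.55, 2.55]. Speed limits (rad/s): [2.57, 2.57, 3.14, 3.14, 3.14, 3.14].

## Interface

Orientations are given as a unit quaternion [x, y, z, w].
In Python, from bench import readout, viewer, ctrl gives the robot as it stands.
- The arm moves only by the tool move_arm, never from a script. Its argument "rows" is text: rows parted by semicolons, each of 7 numbers parted by spaces: the opening, from 0 (shut) to 1 (fully open), then the shift along the tool's x, y, z in mm, then the turn, a rotation vector about the tool's x, y, z in rad. A call has 1 to 5 rows; each row is the pose to reach, as a shift and turn from the pose commanded when the call began, along the tool's axes at that moment; what a row does not reach only later rows make up. A row lasts 1/12 s, in which the tool goes at most 41.7 mm and 7.16 degrees, less where a joint would pass 70% of its speed; a pose out of reach is approached as far as the arm can. A call with a gripper value outside its range is refused whole. The fingers move at their own pace and stop on an object; "force" is the grip in N (left out, the last holds). Time passes only in rows, so rows that repeat a pose let the fingers close. It gives the time, the measured TCP pose, the force, the opening and the grip force at its end, in the units of the state.
- readout.state(): the state, without advancing time (a new reading comes with each control period).
- viewer.capture(name): name is "scene" or "top" or "wrist"; returns a dict with "pixels" (400x640x3 uint8, red, green, blue), "depth" (400x640 float32, mm along the optical axis (not along the pixel's ray), 0 where there is no reading), "intrinsics" (3x3 intrinsics, pixels), "xyz" and "attitude" of the camera in the world. Camera axes: x right, y up, looking along -z (the intrinsics and any distortion apply to the point x, -y, -z); pixel columns grow to the right and rows downward; lengths in mm; the calibration is good to about 2 mm. A picture is of the moment at which its call begins.
- ctrl.hand_in(): hands the job in; it is judged then, once.
The state is a dict: "time": time; "joint_positions": joint angles; "joint_vel": joint speeds; "effort": joint torques, N m; "ee_pos": TCP position; "ee_rot": TCP orientation; "wrist_force": force on the tool from outside, world axes, zero at the start; "moment": the same for the moment, N m; "gripper_width": finger opening in mm; "gripper_force": force on a finger pad.
Only numpy, scipy, OpenCV 4.12 (cv2) and the standard library are available. Lean on these libraries where they do the work, as an engineer would, in place of code of your own. Each camera call takes 0.05 s, during which the arm holds its last target. There are 200 camera calls.

## Working session

There is one attempt and no reset: what is moved stays moved. The work goes in short steps, Python scripts to look and compute and a tool call to move; the robot and the scene stay as the last step left them, time stands still between calls to the robot, and variables do not carry over. Pictures are saved under pics/ and viewed, at most 11 in all, crops included, and the job is handed in when it is done.

Besides the shell and the picture viewer there is one more tool, called in YAML: its name, and indented under it one key for each argument. move_arm: Moves the arm, as the interface text tells. Its arguments: {"type":"object","properties":{"rows":{"type":"string"},"force":{"type":"number"}},"required":["rows"]}

```bash
ls; mkdir -p pics
cat > h.py <<'E'
import numpy as np, cv2
from scipy.spatial.transform import Rotation as R
from bench import readout, viewer, ctrl
def cap(n):
    c=viewer.capture(n); c={k:(np.array(v) if not isinstance(v,str) else v) for k,v in c.items()}; return c
def Rc(c):
    a=np.array(c['attitude'],float); return R.from_quat(a) if a.shape==(4,) else R.from_matrix(a)
def ray(c,uv):
    K=c['intrinsics']; uv=np.atleast_2d(uv).astype(float)
    d=np.c_[(uv[:,0]-K[0,2])/K[0,0],-(uv[:,1]-K[1,2])/K[1,1],-np.ones(len(uv))]
    return Rc(c).apply(d)
def plane(c,uv,z):
    d=ray(c,uv); o=c['xyz']; return o+d*((z-o[2])/d[:,2])[:,None]
def cloud(c):
    h,w=c['depth'].shape; v,u=np.mgrid[:h,:w]
    return (c['xyz']+ray(c,np.c_[u.ravel(),v.ravel()])*c['depth'].reshape(-1,1)).reshape(h,w,3)
def proj(c,p):
    q=Rc(c).inv().apply(np.atleast_2d(p)-c['xyz']); K=c['intrinsics']
    return np.c_[K[0,0]*q[:,0]/-q[:,2]+K[0,2],K[1,1]*-q[:,1]/-q[:,2]+K[1,2]]
def save(c,n,crop=None,s=1):
    im=c['pixels'][...,::-1]
    if crop: im=im[crop[1]:crop[3],crop[0]:crop[2]]
    cv2.imwrite('pics/'+n,cv2.resize(np.ascontiguousarray(im),None,fx=s,fy=s,interpolation=cv2.INTER_CUBIC))
E
python3 - <<'E'
from h import *
import pickle
for n in('top','scene'):
    c=cap(n); save(c,n+'1.png',s=1.25); pickle.dump(c,open(n+'.pkl','wb')); print(n,c['xyz'],c['attitude'],c['intrinsics'].tolist(),[k for k in c])
print(readout.state())
E
```

```text
pics
top [ 289.79682315   60.37225038 1316.78122241] [ 0.07740283 -0.07343555 -0.68531553  0.72038785] [[466.21552089792976, 0.0, 323.97270710650565], [0.0, 466.21552089792976, 203.024056042007], [0.0, 0.0, 1.0]] ['pixels', 'depth', 'intrinsics', 'xyz', 'attitude']
scene [1335.10968948  201.08305038  633.32812188] [0.30244623 0.34721373 0.67895826 0.57182566] [[383.17908250154784, 0.0, 318.3796122171259], [0.0, 383.17908250154784, 199.83145168366713], [0.0, 0.0, 1.0]] ['pixels', 'depth', 'intrinsics', 'xyz', 'attitude']
{'time': 0.1, 'joint_positions': array([-1.22389403e+00,  2.64675158e-01,  1.60519642e+00, -3.19735246e-05,
        1.27369587e+00, -3.69172520e-02]), 'joint_vel': array([-5.13983491e-04,  9.42005533e-05, -3.51706689e-03,  4.59854272e-04,
       -9.81225130e-04,  2.22717512e-03]), 'effort': array([ 1.95277034e-04, -5.03620362e+01, -3.58070004e+01,  7.30825402e-02,
        2.33008037e-02, -5.15773297e-05]), 'ee_pos': array([ 252.50934678, -625.25692211,  208.0365006 ]), 'ee_rot': array([ 9.81640392e-01,  1.90738474e-01, -1.67525641e-04, -9.73201231e-04]), 'wrist_force': array([-0.59411576,  0.33662564, -0.14071805]), 'moment': array([0.00525283, 0.04323122, 0.0329358 ]), 'gripper_force': 0.0, 'gripper_width': 88.25785147518552}
```

View pics/top1.png

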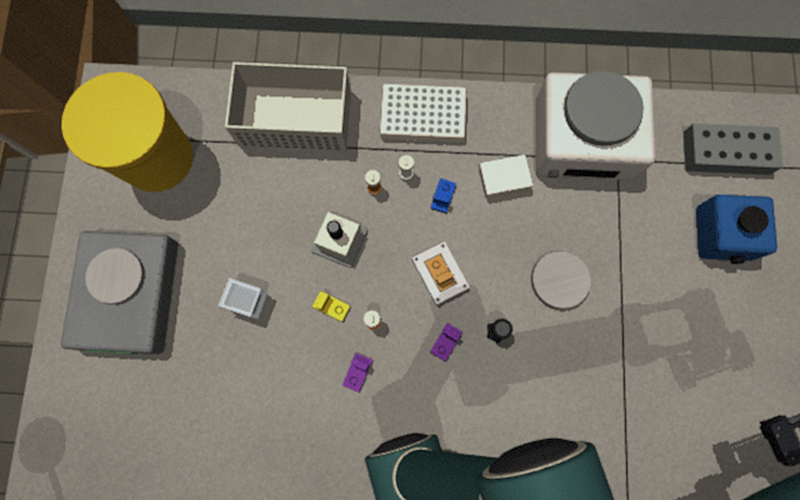

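View pics/scene1.png

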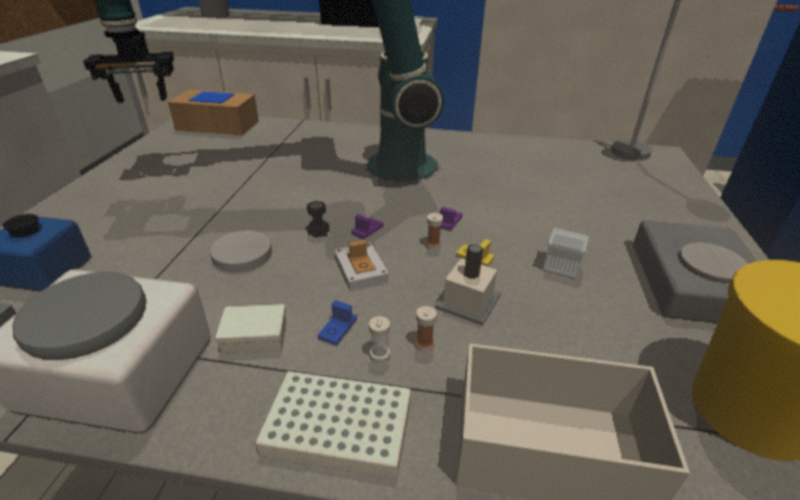

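In the top view (1.25x pixels), these could be taken for the casting: amber in the mould (440,272), blue (443,195), yellow (331,306), purple (446,342) and (357,372). I choose the amber one. For the plate: the low disc on the bench (561,279), not the discs on the scale (114,275) or centrifuge (604,107). The probe is the black grip in the white stand at (336,232). Bystanders are close by: tubes at (373,320), (373,182) and (406,167), screw at (500,330), box at (506,177), jar at (242,298).

Run:
```python
from h import *
import pickle
c=pickle.load(open('top.pkl','rb')); P=cloud(c); hsv=cv2.cvtColor(c['pixels'],cv2.COLOR_RGB2HSV)
save(c,'crop1.png',(230,160,500,300),2.9)
def roi(x0,y0,x1,y1):
    m=np.zeros(P.shape[:2],bool); m[int(y0/1.25):int(y1/1.25),int(x0/1.25):int(x1/1.25)]=1; return m
# amber
m=roi(410,240,475,310)&(hsv[...,1]>110)&(hsv[...,0]<22)
z=P[...,2]
for lo,hi in((17,35),(48,70)):
    k=m&(z>lo)&(z<hi); r=cv2.minAreaRect(P[k][:,:2].astype(np.float32)); print('amber',lo,k.sum(),r,z[k].mean())
# mould
k=roi(405,235,475,310)&(z>14)&(z<30); r=cv2.minAreaRect(P[k][:,:2].astype(np.float32)); print('mould',r, cv2.boxPoints(r).tolist())
k=roi(520,240,605,320)&(z>15)&(z<35); print('anvil',cv2.minEnclosingCircle(P[k][:,:2].astype(np.float32)),z[k].mean())
k=roi(310,210,370,265)&(z>58)&(z<80)&(hsv[...,2]>120); print('stand',cv2.minAreaRect(P[k][:,:2].astype(np.float32)))
k=roi(310,200,370,265)&(z>115)&(z<145);print('probe top',cv2.minEnclosingCircle(P[k][:,:2].astype(np.float32)),z[k].mean(),k.sum())
k=roi(310,200,370,265)&(z>90)&(z<145);print('probe ',cv2.minEnclosingCircle(P[k][:,:2].astype(np.float32)),z[k].mean(),k.sum())
for n,x,y,zz in(('ta',373,174,82),('tb',406,160,82),('tc',372,317,82),('screw',502,325,60),('box',506,177,44),('jar',242,298,76),('blue',443,195,20),('yel',331,306,20),('pur',446,342,20),('bench',400,400,0)):
    print(n,plane(c,[x/1.25,y/1.25],zz)[0].round(), z[int(y/1.25),int(x/1.25)])
```

```text
amber 17 280 ((531.5948486328125, -5.748207092285156), (75.57682800292969, 39.93157958984375), 29.37858772277832) 24.62659402172425
amber 48 75 ((514.70166015625, -13.327922821044922), (14.200189590454102, 36.769554138183594), 30.052270889282227) 57.84233740081779
mould ((530.9927368164062, -4.528480529785156), (121.14250946044922, 84.74293518066406), 29.92287826538086) [[457.35943603515625, 1.9797782897949219], [499.632080078125, -71.46672058105469], [604.6260375976562, -11.036739349365234], [562.3533935546875, 62.409759521484375]]
anvil ((528.3931274414062, -276.9661865234375), 65.62410736083984) 25.475704453366884
stand ((597.9058227539062, 229.1022491455078), (76.87535095214844, 75.9503402709961), 70.90121459960938)
probe top ((596.3048706054688, 228.9076385498047), 15.44059944152832) 129.16219651241 111
probe  ((596.3048706054688, 228.9076385498047), 15.44059944152832) 124.02698050212658 136
ta [736. 155.  82.] 84.82601166037921
tb [773.  83.  82.] 84.36393686427277
tc [417. 137.  82.] 85.58041352534315
screw [ 416. -142.   60.] 78.43977773372171
box [ 758. -149.   44.] 42.76087185765937
jar [445. 418.  76.] 78.25594901795671
blue [715.  -7.  20.] 13.181733469177743
yel [444. 234.  20.] 16.56837181420201
pur [377. -25.  20.] 14.53885792365918
bench [247.  70.   0.] 2.1210051317314083
```

View pics/crop1.png

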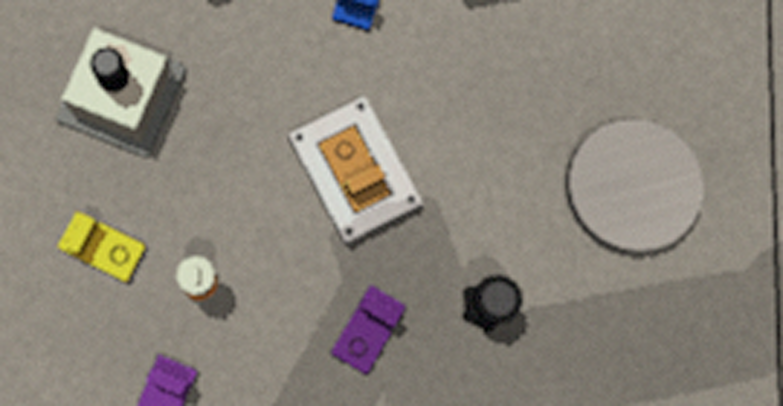

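The crop shows the amber casting in the white mould, with its rib at about (365,185) on the robot's side and its ring at (345,150). It is the only amber one, so the choice holds. The plate is at (636,185), the probe at (108,68), and the black screw at (497,298) is the nearest bystander.

```bash
cat >> h.py <<'E'
def go(p,psi=None,tilt=False):
    s=readout.state(); r=R.from_quat(s['ee_rot']); d=r.inv().apply(np.array(p,float)-s['ee_pos'])
    M=r.as_matrix(); cur=np.degrees(np.arctan2(M[1,0],M[0,0])); out=''
    if psi is not None:
        a=np.radians(psi); T=np.c_[[np.cos(a),np.sin(a),0],[np.sin(a),-np.cos(a),0],[0,0,-1]]
        out=(r.inv()*R.from_matrix(T)).as_rotvec().round(4)
    print('t',round(s['time'],2),'tcp',s['ee_pos'].round(1),'psi',cur.round(2),'shift',d.round(1),'turn',out,'F',s['wrist_force'].round(1),'w',round(s['gripper_width'],1),round(s['gripper_force'],1))
E
python3 -c "
from h import *
go([516,-14,200],120)"
```

```text
t 0.1 tcp [ 252.5 -625.3  208. ] psi 21.99 shift [ 473.2 -468.1    9. ] turn [-1.4000e-03 -1.7000e-03 -1.7106e+00] F [-0.6  0.3 -0.1] w 88.3 0.0
```

move_arm:
  rows: "1 473 -468 9 0 0 -1.71; 1 473 -468 9 0 0 -1.71; 1 473 -468 9 0 0 -1.71; 1 473 -468 9 0 0 -1.71; 1 473 -468 9 0 0 -1.71"

```text
time: 0.52
ee_pos: [335.3, -432.5, 205.7]
ee_rot: [0.874, 0.486, 0.0, -0.001]
wrist_force: [0.8, 0.0, -0.5]
gripper_width: 88.0
gripper_force: 0.0
```

```bash
python3 -c "
from h import *
go([516,-14,200],120)"
```

```text
t 0.52 tcp [ 335.3 -432.5  205.7] psi 58.11 shift [450.8 -67.6   6. ] turn [-5.0000e-04 -1.0000e-03 -1.0802e+00] F [ 0.8  0.  -0.5] w 88.0 0.0
```

move_arm:
  rows: "1 451 -68 6 0 0 -1.08; 1 451 -68 6 0 0 -1.08; 1 451 -68 6 0 0 -1.08; 1 451 -68 6 0 0 -1.08; 1 451 -68 6 0 0 -1.08"

```text
time: 0.93
ee_pos: [418.7, -241.6, 203.4]
ee_rot: [0.682, 0.731, 0.0, -0.0]
wrist_force: [1.1, -0.1, -0.2]
gripper_width: 88.4
gripper_force: 0.0
```

```bash
python3 -c "
from h import *
go([516,-14,200],120)"
```

```text
t 0.93 tcp [ 418.7 -241.6  203.4] psi 93.94 shift [220.4 112.7   3.4] turn [-1.000e-04 -2.000e-04 -4.548e-01] F [ 1.1 -0.1 -0.2] w 88.4 0.0
```

move_arm:
  rows: "1 220 113 3 0 0 -0.455; 1 220 113 3 0 0 -0.455; 1 220 113 3 0 0 -0.455; 1 220 113 3 0 0 -0.455; 1 220 113 3 0 0 -0.455"

```text
time: 1.35
ee_pos: [502.0, -50.7, 200.9]
ee_rot: [0.501, 0.866, -0.0, -0.0]
wrist_force: [0.3, 0.2, -0.5]
gripper_width: 88.2
gripper_force: 0.0
```

```bash
python3 -c "
from h import *
go([516,-14,200],120)"
```

```text
t 1.35 tcp [502.  -50.7 200.9] psi 119.89 shift [24.9 30.4  0.9] turn [-0.0003 -0.0001 -0.002 ] F [ 0.3  0.2 -0.5] w 88.2 0.0
```

move_arm:
  rows: "1 25 30 1 0 0 -0.002; 1 25 30 1 0 0 -0.002; 1 25 30 1 0 0 -0.002; 1 25 30 1 0 0 -0.002"

```text
time: 1.68
ee_pos: [515.1, -16.4, 199.6]
ee_rot: [0.501, 0.865, -0.001, -0.0]
wrist_force: [-0.5, -0.0, 0.5]
gripper_width: 88.2
gripper_force: 0.0
```

```bash
cat > amber.py <<'E'
from h import *
import sys
def amber(c,zb,cut=40):
    "casting at underside height zb: rib-top & plate rects"
    P=cloud(c); hsv=cv2.cvtColor(c['pixels'],cv2.COLOR_RGB2HSV); z=P[...,2]
    m=(hsv[...,1]>110)&(hsv[...,0]>5)&(hsv[...,0]<22)&(c['depth']>0)
    for n,lo,hi in(('plate',zb+7,zb+17),('ribtop',zb+40,zb+52)):
        k=(m&(z>lo)&(z<hi)).astype(np.uint8); nn,l,st,_=cv2.connectedComponentsWithStats(k)
        k=l==1+np.argmax(st[1:,4]); q=P[k]; r=cv2.minAreaRect(q[:,:2].astype(np.float32))
        print(n,k.sum(),np.round(r[0],1),np.round(r[1],1),round(r[2],2),'z',np.median(q[:,2]).round(1))
    return P
E
python3 -c "
from amber import *
c=cap('wrist'); print(c['xyz'],c['attitude']); save(c,'w1.png',s=1.25)
try: amber(c,12)
except Exception as e: print(e)
go([516,-14,200],120)"
```

```text
[475.15231483  54.87111769 376.17967848] [-0.15540737 -0.04042283  0.25376219  0.95384448]
plate 2151 [532.3  -5.5] [76.  40.3] 30.25 z 25.1
ribtop 492 [516.  -14.1] [12.8 34.5] 29.86 z 59.0
t 1.73 tcp [515.1 -17.1 199.7] psi 119.77 shift [ 2.2  2.3 -0.3] turn [-0.0011 -0.0001 -0.004 ] F [-1.1  0.1  0.4] w 88.3 0.0
```

View pics/w1.png

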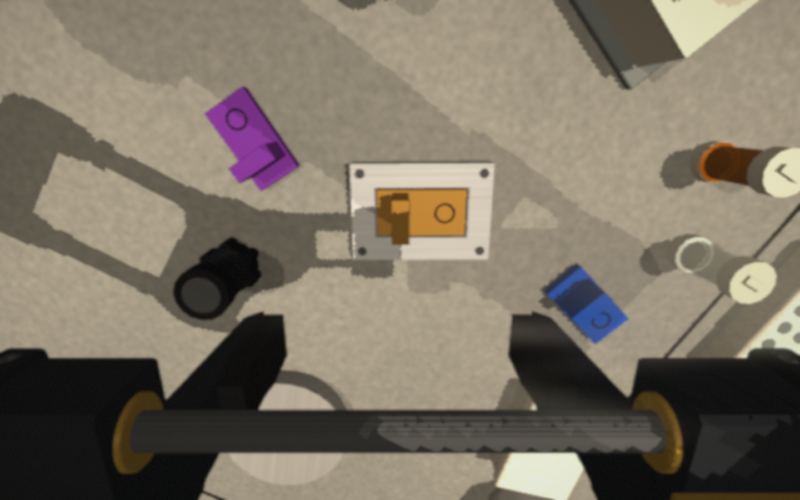

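The wrist view shows the casting in the mould at (420,212), with the rib at (400,215) and the ring at (444,213). The fingers straddle it along the right axis, and the two views agree to within 1 mm. Descending in stages.

move_arm:
  rows: "0.6 2 2 100 0.001 0 -0.004; 0.6 2 2 100 0.001 0 -0.004; 0.6 2 2 100 0.001 0 -0.004; 0.6 2 2 100 0.001 0 -0.004; 0.6 2 2 100 0.001 0 -0.004"
  force: 15

```text
time: 2.15
ee_pos: [515.1, -15.0, 99.3]
ee_rot: [0.501, 0.866, -0.001, -0.001]
wrist_force: [0.2, 0.4, -0.5]
gripper_width: 56.8
gripper_force: 0.0
```

```bash
python3 -c "
from amber import *
c=cap('wrist')
try: amber(c,12)
except Exception as e: print(e)
go([516,-14.2,28.5],120)"
```

```text
plate 3817 [532.7  -4.9] [77.3 39.8] 29.93 z 25.1
ribtop 986 [516.2 -14.1] [13.3 35.2] 30.23 z 59.0
t 2.2 tcp [516.9 -14.9 101. ] psi 119.9 shift [ 1.  -0.4 72.5] turn [-0.0003  0.0006 -0.0017] F [0.3 0.3 0.2] w 53.4 0.0
```

move_arm:
  rows: "0.6 1 0 30 0 0 0; 0.6 1 0 60 0 0 0; 0.6 1 0 70 0 0 0; 0.6 1 0 72 0 0 0; 0.6 1 0 72 0 0 0"

```text
time: 2.62
ee_pos: [516.7, -13.1, 29.2]
ee_rot: [0.5, 0.866, -0.0, 0.0]
wrist_force: [0.6, -0.6, 0.3]
gripper_width: 52.8
gripper_force: 0.0
```

move_arm:
  rows: "0 0 0 0 0 0 0; 0 0 0 0 0 0 0; 0 0 0 0 0 0 0; 0 0 0 0 0 0 0; 0 0 0 0 0 0 0"

```text
time: 3.03
ee_pos: [516.5, -12.7, 28.9]
ee_rot: [0.5, 0.866, -0.0, 0.0]
wrist_force: [-0.2, -0.4, 0.3]
gripper_width: 21.7
gripper_force: 0.0
```

move_arm:
  rows: "0 0 0 0 0 0 0; 0 0 0 0 0 0 0; 0 0 0 0 0 0 0; 0 0 0 0 0 0 0; 0 0 0 0 0 0 0"

```text
time: 3.45
ee_pos: [516.7, -12.7, 28.9]
ee_rot: [0.5, 0.866, -0.0, 0.0]
wrist_force: [-0.7, 0.3, 6.1]
gripper_width: 0.4
gripper_force: 2.8
```

```bash
python3 -c "
from h import *
c=cap('wrist'); save(c,'w2.png',s=1.25)
go([516,-14.2,28.5],120)"
```

```text
t 3.5 tcp [516.7 -12.7  28.9] psi 120.02 shift [-1.  -1.3  0.4] turn [0.0002 0.0008 0.0004] F [-0.2 -1.3  5.3] w 0.9 2.8
```

View pics/w2.png

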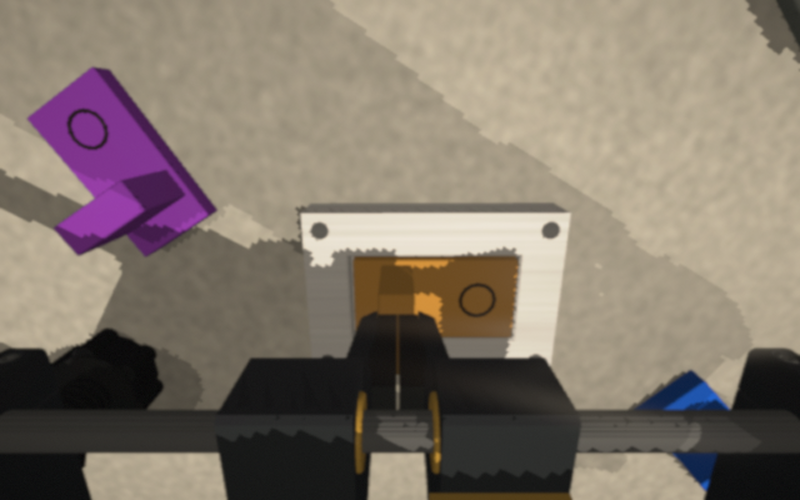

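```bash
python3 -c "
from amber import *
c=cap('wrist'); P=amber(c,12); s=readout.state()
print('tcp px',proj(c,s['ee_pos'])*1.25, 'rib top ends', proj(c,[[516-9.,-14.2+15.6,58],[516+9,-14.2-15.6,58]])*1.25)
for v in range(225,330,8): print(v,P[v,300].round(0),P[v,318].round(0),P[v,336].round(0))
c=cap('scene'); u=proj(c,[516,-14,40])[0]; print(u, proj(c,s['ee_pos'])[0]); x,y=int(u[0]),int(u[1]); save(c,'s2.png',(x-60,y-60,x+60,y+40),6)
"
```

```text
plate 5887 [532.8  -4.9] [75.6 40.3] 30.01 z 25.1
ribtop 699 [510.8  -2.1] [25.7  9.5] 32.31 z 58.9
tcp px [[396.30451662 299.83888753]] rib top ends [[392.61904706 291.32821848]
 [392.97721329 372.16180606]]
225 [504. -11.  25.] [509.   2.  46.] [523.  -1.  24.]
233 [507. -15.  25.] [509.   2.  57.] [525.  -5.  26.]
241 [509. -20.  26.] [510.  -1.  59.] [527.  -9.  25.]
249 [505.  -9.  59.] [513.  -4.  59.] [520.   0.  60.]
257 [505.  -8.  68.] [513.  -6.  64.] [519.  -0.  68.]
265 [506.  -9.  74.] [515.  -8.  67.] [519.  -0.  76.]
273 [506.  -9.  80.] [517. -11.  68.] [520.  -2.  79.]
281 [507.  -9.  86.] [519. -15.  68.] [519.  -1.  87.]
289 [507.  -9.  91.] [520. -17.  70.] [519.  -2.  92.]
297 [507.  -9.  96.] [522. -20.  72.] [519.  -2.  96.]
305 [507.  -8. 102.] [549. -68.   1.] [518.  -2. 103.]
313 [508. -10. 105.] [552. -74.   1.] [519.  -4. 105.]
321 [510. -13. 104.] [556. -80.   1.] [521.  -7. 104.]
329 [501.   7. 136.] [504.  10. 136.] [508.  12. 136.]
[286.1483158  199.24108373] [286.69876095 202.78587227]
```

View pics/s2.png

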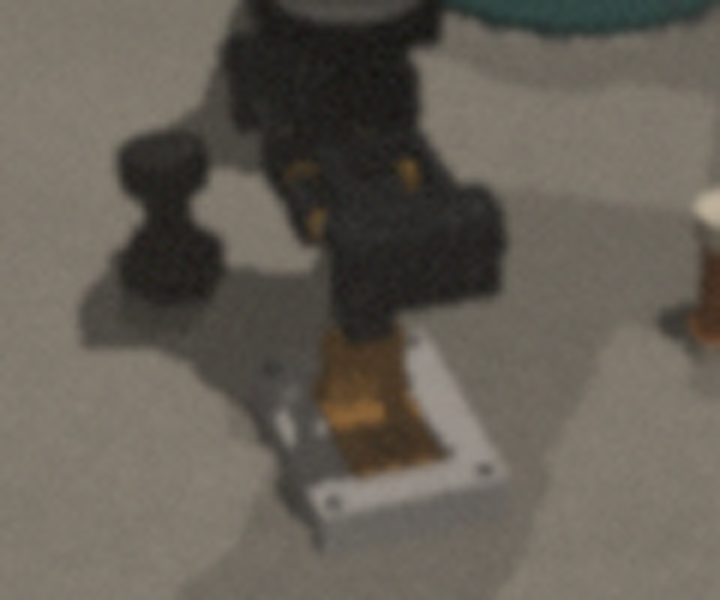

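The tips sit on top of the rib: by depth they are at z≈59, while the readout says 29. I'll back off and measure the true tip height, shut and open.

move_arm:
  rows: "0 0 0 -20 0 0 0; 0 0 0 -40 0 0 0; 0 0 0 -50 0 0 0; 0 0 0 -50 0 0 0; 0 0 0 -50 0 0 0"

```text
time: 4.02
ee_pos: [516.2, -12.7, 78.3]
ee_rot: [0.5, 0.866, -0.0, 0.0]
wrist_force: [-0.6, 0.4, -0.4]
gripper_width: 0.5
gripper_force: 0.0
```

```bash
cat > tips.py <<'E'
from amber import *
def tips():
    c=cap('wrist'); P=cloud(c); s=readout.state(); r=R.from_quat(s['ee_rot'])
    L=r.inv().apply((P.reshape(-1,3)-s['ee_pos'])); V=c['pixels'].reshape(-1,3).max(1); d=c['depth'].ravel()
    k=(d>0)&(abs(L[:,0])<25)&(abs(L[:,1])<60)&(V<75)&(L[:,2]>-70)&(P[...,2].ravel()>62)
    for sgn in(-1,1):
        q=L[k&(L[:,1]*sgn>0)]; b=q[q[:,2]>np.percentile(q[:,2],97)-3]
        print('finger',sgn,'n',len(q),'tip z(tool)',np.percentile(q[:,2],[50,90,97,99.5]).round(1),'x',np.percentile(b[:,0],[2,50,98]).round(1),'y',np.percentile(b[:,1],[2,50,98]).round(1))
    print(s['ee_pos'].round(1),s['gripper_width'],s['wrist_force'].round(1),'cam in tool',r.inv().apply(c['xyz']-s['ee_pos']).round(1))
    return c
if __name__=='__main__': amber(tips(),12)
E
python3 tips.py
```

```text
finger -1 n 1393 tip z(tool) [-54.  -38.1 -33.9 -32.2] x [6.7 7.8 9.5] y [-10.9  -5.2  -0.2]
finger 1 n 1492 tip z(tool) [-53.4 -38.4 -34.5 -32.5] x [6.6 7.8 9.5] y [ 0.3  7.1 13.3]
[515.4 -12.6  77.4] 0.3521487540449733 [-0.7  0.7  0.7] cam in tool [  81.5    1.  -177.3]
plate 4368 [533.5  -4.8] [76.6 40.7] 30.01 z 25.1
ribtop 1116 [516.4 -12.9] [13.9 33.3] 30.25 z 59.0
```

move_arm:
  rows: "0.6 0 0 0 0 0 0; 0.6 0 0 0 0 0 0; 0.6 0 0 0 0 0 0; 0.6 0 0 0 0 0 0; 0.6 0 0 0 0 0 0"

```text
time: 4.48
ee_pos: [515.6, -12.6, 77.6]
ee_rot: [0.5, 0.866, -0.001, -0.001]
wrist_force: [-0.5, 0.4, -0.1]
gripper_width: 31.7
gripper_force: 0.0
```

move_arm:
  rows: "0.6 0 0 0 0 0 0; 0.6 0 0 0 0 0 0; 0.6 0 0 0 0 0 0"

```text
time: 4.73
ee_pos: [515.9, -12.7, 78.1]
ee_rot: [0.5, 0.866, -0.0, -0.0]
wrist_force: [-0.4, -0.0, 0.1]
gripper_width: 51.0
gripper_force: 0.0
```

```bash
python3 tips.py
```

```text
finger -1 n 2260 tip z(tool) [-53.7 -37.6 -33.5 -31.4] x [-6.4  8.1  9.9] y [-37.8 -29.4 -25.3]
finger 1 n 2070 tip z(tool) [-54.8 -38.5 -34.7 -32.6] x [-6.6  8.   9.8] y [25.9 30.6 37.7]
[515.9 -12.6  78.2] 52.391121968602285 [ 1.  -0.9  0.4] cam in tool [  81.7    0.6 -176.5]
plate 4440 [533.3  -4.7] [76.9 40.3] 30.11 z 25.0
ribtop 1180 [517. -14.] [13.5 35.6] 30.33 z 59.0
```

The fingertips really end about 31 mm short of the reported TCP, whether open or shut, so true tip z = ee_z + 31. I'll correct for that.

move_arm:
  rows: "0.6 -1 0 30 0 0 0; 0.6 -1 0 60 0 0 0; 0.6 -1 0 72 0 0 0; 0.6 -1 0 79 0 0 0; 0.6 -1 0 79 0 0 0"

```text
time: 5.2
ee_pos: [514.8, -13.4, -2.4]
ee_rot: [0.5, 0.866, -0.001, -0.002]
wrist_force: [0.0, 0.2, 0.6]
gripper_width: 53.1
gripper_force: 0.0
```

move_arm:
  rows: "0 0 0 0 0 0 0; 0 0 0 0 0 0 0; 0 0 0 0 0 0 0; 0 0 0 0 0 0 0; 0 0 0 0 0 0 0"

```text
time: 5.62
ee_pos: [517.2, -13.6, 0.1]
ee_rot: [0.5, 0.866, -0.0, 0.001]
wrist_force: [0.7, 0.8, -0.0]
gripper_width: 21.5
gripper_force: 0.0
```

move_arm:
  rows: "0 0 0 0 0 0 0; 0 0 0 0 0 0 0; 0 0 0 0 0 0 0; 0 0 0 0 0 0 0; 0 0 0 0 0 0 0"

```text
time: 6.03
ee_pos: [516.8, -13.6, -0.3]
ee_rot: [0.5, 0.866, -0.0, 0.0]
wrist_force: [-1.5, -0.4, 6.4]
gripper_width: 13.9
gripper_force: 15.0
```

Gripped at 13.9 mm, which is the rib thickness. Lifting.

move_arm:
  rows: "0 0 0 -5 0 0 0; 0 0 0 -15 0 0 0; 0 0 0 -30 0 0 0; 0 0 0 -50 0 0 0; 0 0 0 -70 0 0 0"
  force: 20

```text
time: 6.45
ee_pos: [515.4, -13.4, 69.6]
ee_rot: [0.5, 0.866, -0.001, -0.001]
wrist_force: [0.1, -0.4, -0.8]
gripper_width: 13.4
gripper_force: 20.0
```

move_arm:
  rows: "0 0 0 -20 0 0 0; 0 0 0 -40 0 0 0; 0 0 0 -50 0 0 0; 0 0 0 -50 0 0 0; 0 0 0 -50 0 0 0"

```text
time: 6.87
ee_pos: [516.6, -13.5, 119.5]
ee_rot: [0.5, 0.866, -0.0, 0.0]
wrist_force: [-0.6, -0.1, -1.2]
gripper_width: 13.9
gripper_force: 20.0
```

```bash
python3 -c "
from amber import *
s=readout.state(); c=cap('wrist')
P=cloud(c); hsv=cv2.cvtColor(c['pixels'],cv2.COLOR_RGB2HSV); z=P[...,2]
m=(hsv[...,1]>110)&(hsv[...,0]>5)&(hsv[...,0]<22)&(z>60); print('amber z',np.percentile(z[m],[5,25,50,75,95]).round(1),m.sum())
amber(c,np.percentile(z[m],50)-12)
go([528.4-18*np.cos(np.radians(0)),-277,120],90)"
```

```text
amber z [140.6 144.6 145.7 178.9 238.1] 11607
plate 5702 [531.1  -2.4] [75.6 34.3] 29.92 z 144.8
ribtop 2334 [515.8 -11.6] [14.  31.5] 29.73 z 178.7
t 6.92 tcp [515.8 -13.4 118.4] psi 120.02 shift [-225.5 -136.5   -1.5] turn [-2.10e-03 -1.00e-04  5.24e-01] F [-0.3 -0.6 -0.5] w 13.7 20.0
```

Lifted level, no slip (plate top 144.8, ribs aligned). Moving over the plate with the orientation kept.

```bash
python3 -c "
from h import *
go([512.8,-285.5,119],120)"
```

```text
t 6.92 tcp [515.8 -13.4 118.4] psi 120.02 shift [-234.1 -138.7   -0.5] turn [-0.0019 -0.0006  0.0004] F [-0.3 -0.6 -0.5] w 13.7 20.0
```

move_arm:
  rows: "0 -15 -9 0 0 0 0; 0 -40 -24 0 0 0 0; 0 -70 -41 0 0 0 0; 0 -100 -59 0 0 0 0; 0 -125 -74 0 0 0 0"

```text
time: 7.33
ee_pos: [513.3, -160.0, 117.1]
ee_rot: [0.5, 0.866, -0.001, -0.002]
wrist_force: [-0.1, -0.4, -0.9]
gripper_width: 13.7
gripper_force: 20.0
```

move_arm:
  rows: "0 -25 -15 0 0 0 0; 0 -55 -33 0 0 0 0; 0 -85 -50 0 0 0 0; 0 -103 -61 0 0 0 0; 0 -109 -65 0 0 0 0"

```text
time: 7.75
ee_pos: [511.9, -288.3, 117.1]
ee_rot: [0.501, 0.865, -0.001, -0.002]
wrist_force: [0.1, 0.9, -1.0]
gripper_width: 13.5
gripper_force: 20.0
```

move_arm:
  rows: "0 0 0 20 0 0 0; 0 0 0 45 0 0 0; 0 0 0 65 0 0 0; 0 0 0 75 0 0 0; 0 0 0 75 0 0 0"

```text
time: 8.17
ee_pos: [509.9, -283.1, 39.9]
ee_rot: [0.5, 0.866, -0.0, -0.004]
wrist_force: [-0.3, -0.2, -0.7]
gripper_width: 14.1
gripper_force: 20.0
```

```bash
python3 -c "
from amber import *
s=readout.state(); c=cap('wrist'); P=amber(c,s['ee_pos'][2]+13.5); z=P[...,2]
d=np.hypot(P[...,0]-528,P[...,1]+277)<60; print('disc z',np.median(z[d&(abs(z-25)<6)]))
go([512.8,-285.5,12],120)"
```

```text
plate 5778 [ 524.6 -271.9] [76.2 34.8] 29.35 z 65.2
ribtop 2369 [ 509.6 -281.2] [14.3 31.3] 31.33 z 99.2
disc z 26.070547618831995
t 8.22 tcp [ 511.4 -284.    41.9] psi 120.05 shift [-2.2  0.6 29.9] turn [-0.0033 -0.0046  0.0008] F [-0.   0.1 -0.1] w 13.8 20.0
```

move_arm:
  rows: "0 -1 1 10 0 0 0; 0 -1 1 19 0 0 0; 0 -1 1 23 0 0 0; 0 -1 1 23 0 0 0; 0 -1 1 23 0 0 0"

```text
time: 8.63
ee_pos: [514.4, -286.0, 21.2]
ee_rot: [0.5, 0.866, -0.0, -0.0]
wrist_force: [-0.4, -0.5, -0.3]
gripper_width: 14.3
gripper_force: 20.0
```

move_arm:
  rows: "0 0 0 1 0 0 0; 0 0 0 2 0 0 0; 0 0 0 3 0 0 0; 0 0 0 4 0 0 0; 0 0 0 4 0 0 0"

```text
time: 9.05
ee_pos: [514.3, -286.0, 17.2]
ee_rot: [0.5, 0.866, -0.0, -0.0]
wrist_force: [-0.2, -0.1, -0.8]
gripper_width: 13.8
gripper_force: 20.0
```

```bash
python3 -c "
from amber import *
s=readout.state(); c=cap('wrist'); P=amber(c,25)
go([512.8,-285.5,12],120)"
```

```text
plate 1171 [ 521.  -261.2] [74.5  3.3] 30.11 z 38.0
ribtop 2294 [ 513.6 -283.8] [15.9 31.1] 30.77 z 76.2
t 9.1 tcp [ 514.4 -286.    17.2] psi 120.02 shift [ 1.3 -1.1  5.2] turn [-0.0011 -0.0001  0.0004] F [ 0.5  0.1 -0.5] w 13.6 20.0
```

move_arm:
  rows: "0 0 0 1 0 0 0; 0 0 0 2 0 0 0; 0 0 0 3 0 0 0; 0 0 0 3 0 0 0"

```text
time: 9.43
ee_pos: [514.2, -285.9, 13.9]
ee_rot: [0.5, 0.866, -0.0, -0.001]
wrist_force: [-0.1, -0.6, -1.3]
gripper_width: 13.7
gripper_force: 20.0
```

move_arm:
  rows: "0 0 0 0.5 0 0 0; 0 0 0 1 0 0 0; 0 0 0 1 0 0 0"

```text
time: 9.68
ee_pos: [514.4, -286.0, 13.2]
ee_rot: [0.5, 0.866, -0.0, -0.0]
wrist_force: [0.1, -0.5, -0.7]
gripper_width: 13.9
gripper_force: 20.0
```

move_arm:
  rows: "0 0 0 0.5 0 0 0; 0 0 0 1 0 0 0; 0 0 0 1 0 0 0"

```text
time: 9.93
ee_pos: [514.5, -286.1, 12.7]
ee_rot: [0.5, 0.866, -0.0, -0.0]
wrist_force: [-2.0, 0.5, 2.8]
gripper_width: 13.9
gripper_force: 20.0
```

Contact (+2.8 N). Releasing gently.

move_arm:
  rows: "0.2 0 0 0 0 0 0; 0.35 0 0 0 0 0 0; 0.5 0 0 0 0 0 0; 0.5 0 0 0 0 0 0; 0.5 0 0 0 0 0 0"

```text
time: 10.35
ee_pos: [514.4, -286.0, 12.1]
ee_rot: [0.5, 0.866, -0.0, -0.0]
wrist_force: [-0.5, -0.7, 0.4]
gripper_width: 42.0
gripper_force: 0.0
```

move_arm:
  rows: "0.5 0 0 0 0 0 0; 0.5 0 0 -20 0 0 0; 0.5 0 0 -50 0 0 0; 0.5 0 0 -85 0 0 0; 0.5 0 0 -120 0 0 0"

```text
time: 10.77
ee_pos: [513.7, -285.5, 132.6]
ee_rot: [0.5, 0.866, -0.0, -0.001]
wrist_force: [1.0, -0.6, -0.5]
gripper_width: 44.1
gripper_force: 0.0
```

move_arm:
  rows: "1 0 0 -20 0 0 0; 1 0 0 -40 0 0 0; 1 0 0 -40 0 0 0"

```text
time: 11.02
ee_pos: [517.5, -287.7, 177.8]
ee_rot: [0.5, 0.866, -0.001, 0.004]
wrist_force: [0.6, -0.6, 0.4]
gripper_width: 62.0
gripper_force: 0.0
```

```bash
python3 -c "
from amber import *
c=cap('wrist'); P=amber(c,25); z=P[...,2]
k=(abs(z-26)<5)&(np.hypot(P[...,0]-528,P[...,1]+277)<80); k=cv2.morphologyEx(k.astype(np.uint8),cv2.MORPH_OPEN,np.ones((3,3)))>0
print('disc',cv2.minEnclosingCircle(P[k][:,:2].astype(np.float32)))
save(c,'w3.png')
t=cap('top'); print('top'); amber(t,25)
go([597,229,190],150)"
```

```text
plate 2575 [ 530.7 -277.6] [75.6 40.2] 29.93 z 38.1
ribtop 656 [ 514.9 -286.4] [14.  35.7] 30.09 z 72.0
disc ((529.925537109375, -279.0412902832031), 65.00332641601562)
top
plate 233 [ 539.4 -270.9] [51.9 40.7] 29.22 z 37.9
ribtop 70 [ 513.5 -285.6] [13.3 37. ] 28.9 z 71.3
t 11.12 tcp [ 515.  -286.2  172.7] psi 120.02 shift [405.1 328.8 -18. ] turn [-5.000e-04  1.500e-03 -5.232e-01] F [-0.6  0.7 -0.6] w 69.8 0.0
```

View pics/w3.png

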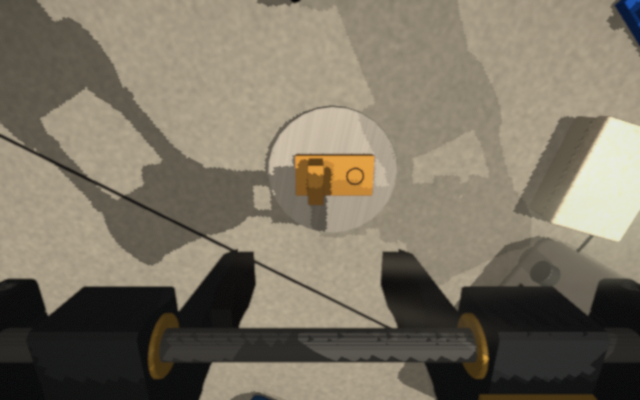

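The casting lies flat and centred on the plate at (335,175), about 2 mm off its centre, with the ring at (355,176). Now the probe, keeping the orientation.

```bash
python3 -c "
from h import *
go([597,229,172],120)"
```

```text
t 11.12 tcp [ 515.  -286.2  172.7] psi 120.02 shift [405.1 328.8   0. ] turn [-0.0001  0.0016  0.0004] F [-0.6  0.7 -0.6] w 69.8 0.0
```

move_arm:
  rows: "1 25 20 0 0 0 0; 1 55 45 0 0 0 0; 1 87 70 0 0 0 0; 1 119 96 0 0 0 0; 1 151 122 0 0 0 0"

```text
time: 11.53
ee_pos: [542.9, -92.3, 169.2]
ee_rot: [0.5, 0.866, -0.001, -0.002]
wrist_force: [0.8, -0.0, 0.2]
gripper_width: 88.2
gripper_force: 0.0
```

move_arm:
  rows: "1 32 26 0 0 0 0; 1 64 52 0 0 0 0; 1 96 78 0 0 0 0; 1 128 104 0 0 0 0; 1 160 130 0 0 0 0"

```text
time: 11.95
ee_pos: [575.4, 111.2, 169.0]
ee_rot: [0.5, 0.866, -0.002, -0.002]
wrist_force: [0.4, -0.2, -0.0]
gripper_width: 88.2
gripper_force: 0.0
```

move_arm:
  rows: "1 32 26 0 0 0 0; 1 60 48 0 0 0 0; 1 80 66 0 0 0 0; 1 94 77 0 0 0 0; 1 94 77 0 0 0 0"

```text
time: 12.37
ee_pos: [595.4, 232.5, 168.5]
ee_rot: [0.498, 0.867, -0.002, -0.002]
wrist_force: [0.1, 0.4, -0.5]
gripper_width: 88.1
gripper_force: 0.0
```

```bash
cat > probe.py <<'E'
from amber import *
def probe(c,lo,hi,x0,y0,rad=45):
    P=cloud(c); z=P[...,2]; V=c['pixels'].max(2)
    k=(z>lo)&(z<hi)&(V<110)&(np.hypot(P[...,0]-x0,P[...,1]-y0)<rad)
    k=cv2.morphologyEx(k.astype(np.uint8),cv2.MORPH_OPEN,np.ones((3,3)))>0
    q=P[k]; print('probe',k.sum(),cv2.minEnclosingCircle(q[:,:2].astype(np.float32)),np.median(q[:,2]).round(1))
E
python3 -c "
from probe import *
c=cap('wrist'); save(c,'w4.png'); probe(c,126,136,597,229)
P=cloud(c);k=(abs(P[...,2]-71)<4)&(c['pixels'].min(2)>60)&(np.hypot(P[...,0]-597,P[...,1]-229)<65); print('stand',cv2.minAreaRect(P[k][:,:2].astype(np.float32)))
go([597,229,50],120)"
```

```text
probe 1204 ((598.9659423828125, 229.16893005371094), 15.319914817810059) 131.2
stand ((599.523193359375, 227.98171997070312), (76.62061309814453, 76.3920669555664), 70.52615356445312)
t 12.42 tcp [595.2 230.5 168.7] psi 120.2 shift [ -2.3   1.5 118.7] turn [-0.0055 -0.0009  0.0034] F [0.3 0.  0.5] w 87.9 0.0
```

View pics/w4.png

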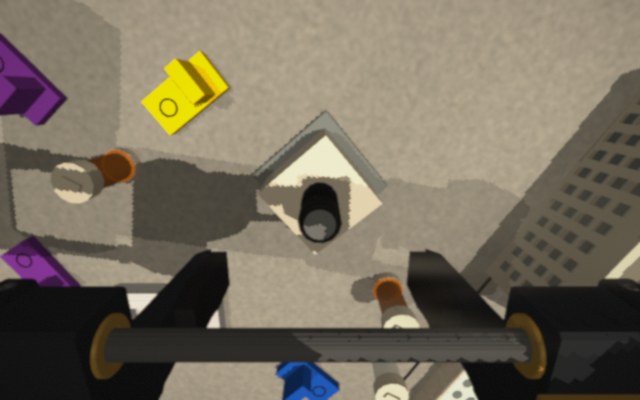

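The probe grip's top is at (320,225), upright in the stand between the fingers. The nearest tube at (390,300) is well clear. Descending.

move_arm:
  rows: "0.8 -3.5 2.5 15 0 0 0; 0.8 -3.5 2.5 35 0 0 0; 0.8 -3.5 2.5 48 0 0 0; 0.8 -3.5 2.5 52 0 0 0; 0.8 -3.5 2.5 52 0 0 0"

```text
time: 12.83
ee_pos: [598.8, 225.6, 116.8]
ee_rot: [0.5, 0.866, -0.002, -0.002]
wrist_force: [-0.1, 0.8, -0.7]
gripper_width: 70.5
gripper_force: 0.0
```

```bash
python3 -c "
from probe import *
c=cap('wrist'); probe(c,126,136,597,229,25)
go([598.5,228.8,50],120)"
```

```text
probe 1989 ((599.1785278320312, 228.87911987304688), 15.493163108825684) 131.3
t 12.88 tcp [599.8 226.2 118.5] psi 119.95 shift [ 2.9  0.4 68.5] turn [-0.0036 -0.0005 -0.0008] F [-0.3 -0.6  0.1] w 70.2 0.0
```

move_arm:
  rows: "0.8 1.5 0.5 20 0 0 0; 0.8 2.5 0.5 42 0 0 0; 0.8 2.5 0.5 60 0 0 0; 0.8 2.5 0.5 68 0 0 0; 0.8 2.5 0.5 68 0 0 0"

```text
time: 13.3
ee_pos: [598.6, 229.1, 50.4]
ee_rot: [0.5, 0.866, -0.002, -0.001]
wrist_force: [0.4, 0.0, -0.6]
gripper_width: 70.6
gripper_force: 0.0
```

move_arm:
  rows: "0 0 0 0 0 0 0; 0 0 0 0 0 0 0; 0 0 0 0 0 0 0; 0 0 0 0 0 0 0; 0 0 0 0 0 0 0"
  force: 15

```text
time: 13.72
ee_pos: [600.6, 230.2, 53.1]
ee_rot: [0.5, 0.866, 0.0, 0.0]
wrist_force: [-0.1, -0.1, 0.4]
gripper_width: 39.3
gripper_force: 0.0
```

move_arm:
  rows: "0 0 0 0 0 0 0; 0 0 0 0 0 0 0; 0 0 0 0 0 0 0; 0 0 0 0 0 0 0; 0 0 0 0 0 0 0"
  force: 30

```text
time: 14.13
ee_pos: [599.8, 229.8, 52.5]
ee_rot: [0.5, 0.866, -0.0, -0.0]
wrist_force: [-3.1, -0.8, 5.5]
gripper_width: 29.0
gripper_force: 30.0
```

```bash
python3 -c "
from h import *
go([598.5,228.8,50],120)"
```

```text
t 14.13 tcp [599.8 229.8  52.5] psi 120.03 shift [-0.2 -1.7  2.5] turn [-0.001   0.0001  0.0005] F [-3.1 -0.8  5.5] w 29.0 30.0
```

move_arm:
  rows: "0 0 0 -5 0 0 0; 0 0 0 -15 0 0 0; 0 0 0 -30 0 0 0; 0 0 0 -50 0 0 0; 0 0 0 -70 0 0 0"

```text
time: 14.55
ee_pos: [599.3, 229.7, 122.1]
ee_rot: [0.5, 0.866, -0.001, -0.001]
wrist_force: [0.2, 0.3, -0.7]
gripper_width: 29.4
gripper_force: 30.0
```

move_arm:
  rows: "0 0 0 -18 0 0 0; 0 0 0 -30 0 0 0; 0 0 0 -35 0 0 0; 0 0 0 -35 0 0 0; 0 0 0 -35 0 0 0"

```text
time: 14.97
ee_pos: [599.6, 229.8, 156.4]
ee_rot: [0.5, 0.866, -0.001, -0.0]
wrist_force: [-0.7, -0.2, -2.2]
gripper_width: 29.5
gripper_force: 30.0
```

```bash
cat > pt.py <<'E'
from probe import *
# probe axis and tip from the scene camera: dark grip + steel stem, seen in two rows of depth
def look(name,png=None):
    s=readout.state(); c=cap(name); P=cloud(c); e=s['ee_pos']
    p=proj(c,[[e[0],e[1],e[2]+18],[e[0],e[1],e[2]-40]]); 
    u,v=p.mean(0).astype(int); 
    if png: save(c,png,(max(u-50,0),max(v-60,0),u+50,v+45),5.5)
    q=P[(np.hypot(P[...,0]-e[0],P[...,1]-e[1])<16)&(P[...,2]>e[2]-60)&(P[...,2]<e[2]+10)]
    for lo in range(-48,12,6):
        w=q[(q[:,2]>=e[2]+lo)&(q[:,2]<e[2]+lo+6)]
        if len(w): print(lo,len(w),w.mean(0).round(1),(w.mean(0)-e).round(1))
    print('min z',q[:,2].min()-e[2],'tip px exp',p)
E
python3 -c "
from pt import *
look('scene','s5.png')
go([548,-267.6,157],120)"
```

```text
-42 1 [601.  228.8 119.2] [  1.5  -1.  -37.2]
-36 4 [601.6 230.2 122.6] [  2.1   0.4 -33.8]
-30 4 [602.3 229.7 128. ] [  2.8  -0.1 -28.4]
-24 15 [605.3 229.2 135.6] [  5.8  -0.6 -20.8]
-18 15 [605.6 228.5 141.7] [  6.   -1.4 -14.7]
-12 15 [605.6 230.3 147.3] [ 6.1  0.4 -9.1]
-6 16 [605.7 230.1 153.3] [ 6.2  0.2 -3.1]
0 16 [605.5 228.9 159.2] [ 5.9 -1.   2.8]
6 13 [604.8 229.  164.4] [ 5.3 -0.8  8.1]
min z -37.20247588283448 tip px exp [[382.05621125 182.56403542]
 [379.32123768 203.66367677]]
t 15.02 tcp [599.1 229.7 155.6] psi 120.02 shift [-405.  -293.    -0.7] turn [-0.003  -0.0004  0.0003] F [-0.4  0.5 -1.5] w 29.1 30.0
```

View pics/s5.png

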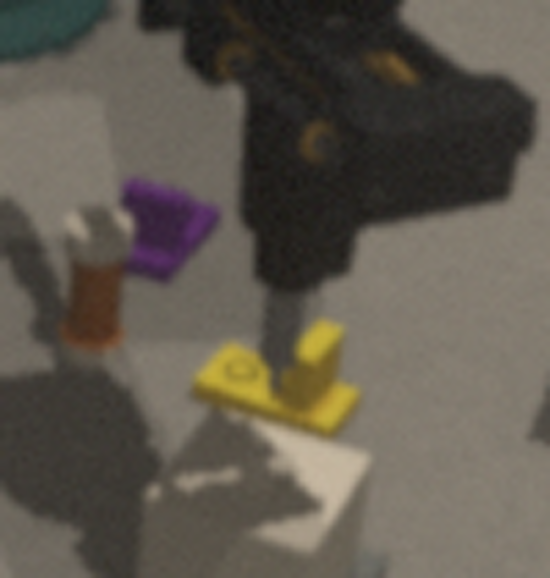

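The probe hangs upright below the fingers. Its stem is at (285,330) and its tip at (278,385), clear of the stand. Carrying it to the ring.

move_arm:
  rows: "0 -16 -12 0 0 0 0; 0 -42 -30 0 0 0 0; 0 -72 -52 0 0 0 0; 0 -102 -74 0 0 0 0; 0 -132 -95 0 0 0 0"

```text
time: 15.43
ee_pos: [582.0, 66.8, 155.1]
ee_rot: [0.499, 0.866, -0.001, -0.002]
wrist_force: [0.6, -0.5, -2.2]
gripper_width: 29.7
gripper_force: 30.0
```

move_arm:
  rows: "0 -30 -22 0 0 0 0; 0 -60 -44 0 0 0 0; 0 -90 -65 0 0 0 0; 0 -120 -87 0 0 0 0; 0 -150 -108 0 0 0 0"

```text
time: 15.85
ee_pos: [563.6, -117.3, 155.4]
ee_rot: [0.5, 0.866, -0.001, -0.002]
wrist_force: [0.4, -0.6, -1.9]
gripper_width: 29.1
gripper_force: 30.0
```

move_arm:
  rows: "0 -30 -22 0 0 0 0; 0 -60 -44 0 0 0 0; 0 -90 -65 0 0 0 0; 0 -110 -80 0 0 0 0; 0 -120 -88 0 0 0 0"

```text
time: 16.27
ee_pos: [547.5, -266.6, 155.4]
ee_rot: [0.501, 0.865, -0.001, -0.001]
wrist_force: [-0.2, 0.8, -2.4]
gripper_width: 29.1
gripper_force: 30.0
```

move_arm:
  rows: "0 0 0 0 0 0 0; 0 0 0 0 0 0 0; 0 0 0 0 0 0 0; 0 0 0 0 0 0 0"

```text
time: 16.6
ee_pos: [549.2, -261.9, 156.8]
ee_rot: [0.499, 0.867, -0.0, -0.001]
wrist_force: [-0.4, -0.1, -0.3]
gripper_width: 29.4
gripper_force: 30.0
```

```bash
python3 -c "
from pt import *
look('scene')
c=cap('top'); print('top'); amber(c,25)
c=cap('wrist'); print('wrist'); amber(c,25)
go([548,-267.6,90],120)"
```

```text
-36 6 [ 550.9 -260.4  123.9] [  1.7   1.5 -32.9]
-30 6 [ 550.  -260.6  129.3] [  0.9   1.3 -27.5]
-24 12 [ 553.8 -259.3  136.5] [  4.6   2.7 -20.3]
-18 13 [ 553.7 -258.7  141.9] [  4.6   3.2 -14.9]
-12 15 [ 554.  -258.   147.9] [ 4.8  3.9 -8.9]
-6 13 [ 553.9 -260.   153.9] [ 4.8  1.9 -2.9]
0 15 [ 554.9 -258.8  159.9] [5.8 3.1 3.1]
6 9 [ 552.8 -258.5  165.4] [3.6 3.4 8.6]
min z -34.74305040514926 tip px exp [[184.33807124 152.19229542]
 [188.55324985 172.13857486]]
top
plate 149 [ 543.5 -268. ] [41.8 39.4] 29.64 z 37.7
ribtop 4 [712.2 621. ] [1.3 7.9] 48.63 z 71.3
wrist
plate 2703 [ 530.7 -277.4] [75.5 40.1] 30.03 z 38.0
ribtop 763 [ 514.9 -286.3] [14.2 35.8] 29.94 z 71.9
t 16.75 tcp [ 549.4 -262.4  157.3] psi 120.13 shift [-3.8 -3.8 67.3] turn [-0.0008 -0.0001  0.0022] F [ 0.5 -0.6 -1.7] w 29.3 30.0
```

move_arm:
  rows: "0 -4 -4 15 0 0 0; 0 -4 -4 35 0 0 0; 0 -4 -4 55 0 0 0; 0 -4 -4 68 0 0 0; 0 -4 -4 70 0 0 0"

```text
time: 17.17
ee_pos: [545.5, -267.5, 84.0]
ee_rot: [0.499, 0.866, -0.0, -0.003]
wrist_force: [-1.2, -0.2, -1.8]
gripper_width: 29.2
gripper_force: 30.0
```

move_arm:
  rows: "0 0 0 0 0 0 0; 0 0 0 0 0 0 0; 0 0 0 0 0 0 0"

```text
time: 17.42
ee_pos: [548.7, -269.7, 88.8]
ee_rot: [0.5, 0.866, -0.0, 0.001]
wrist_force: [-0.0, 1.4, -1.6]
gripper_width: 28.8
gripper_force: 30.0
```

```bash
python3 -c "
from pt import *
c=cap('scene'); e=readout.state()['ee_pos']; P=cloud(c)
q=P[(np.hypot(P[...,0]-e[0],P[...,1]-e[1])<14)&(P[...,2]>40)&(P[...,2]<e[2]-26)]
print('stem',q.mean(0).round(1),'ee',e.round(1))
im=c['pixels'][...,::-1]; u=proj(c,[548,-267.6,40])[0].astype(int); x,y=u
a=cv2.resize(im[y-35:y+25,x-30:x+30],None,fx=6.5,fy=6.5,interpolation=cv2.INTER_CUBIC)
w=cap('wrist'); x,y=proj(w,[548,-267.6,40])[0].astype(int); print(x,y)
y=min(max(y,60),340); x=min(max(x,60),580)
b=cv2.resize(w['pixels'][y-60:y+60,x-60:x+60,::-1],(a.shape[1],a.shape[0]))
cv2.imwrite('pics/s6.png',np.hstack([a,b]))
go([548,-267.6,71.5],120)"
```

```text
stem [ 549.3 -269.    55.5] ee [ 548.8 -269.8   88.9]
317 207
t 17.52 tcp [ 548.6 -269.8   88.8] psi 120.03 shift [ 2.2  0.5 17.3] turn [0.0004 0.0022 0.0004] F [-0.1 -0.7 -0.8] w 29.1 30.0
```

View pics/s6.png

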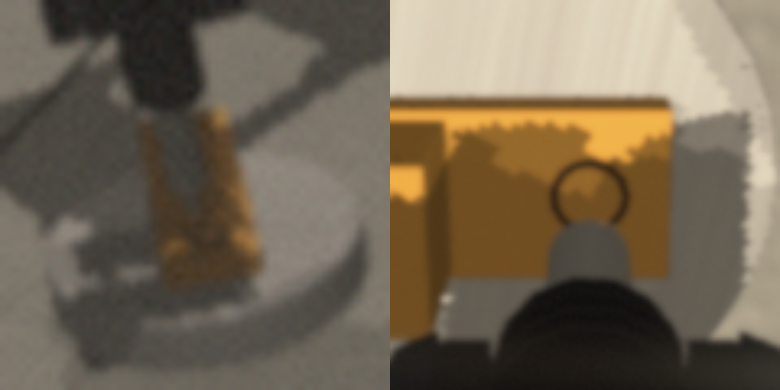

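```bash
python3 -c "
from h import *
w=cap('wrist'); s=readout.state(); r=R.from_quat(s['ee_rot']); a=r.apply([1,0,0])
ring=plane(w,[257+200/3.25,147+195/3.25],38)[0]; st=plane(w,[257+200/3.25,147+222/3.25],64.8)[0]-8*a
print('ring',ring.round(1),'axis',st.round(1),'ring-axis in tool',r.inv().apply(ring-st)[:2].round(1), s['ee_pos'].round(1))"
```

```text
ring [ 548.3 -267.3   38. ] axis [ 550.4 -271.    64.8] ring-axis in tool [4.2 0.1] [ 548.4 -269.7   88.6]
```

move_arm:
  rows: "0 2 0 1 0 0 0; 0 3 0 3 0 0 0; 0 3 0 5 0 0 0; 0 3 0 6 0 0 0; 0 3 0 6 0 0 0"

```text
time: 17.98
ee_pos: [545.6, -266.4, 80.7]
ee_rot: [0.5, 0.866, -0.0, -0.001]
wrist_force: [-0.7, -0.8, -1.9]
gripper_width: 28.9
gripper_force: 30.0
```

```bash
cat > fz.py <<'E'
from h import *
F=[];E=[]
for i in range(12): viewer.capture('wrist'); s=readout.state(); F.append(s['wrist_force']); E.append(s['ee_pos'])
print('F',np.mean(F,0).round(2),'+-',(np.std(F,0)/12**.5).round(2),'ee',np.mean(E,0).round(2)); go([548.2,-267.4,71.5],120)
E
python3 fz.py
```

```text
F [ 0.05  0.02 -1.56] +- [0.14 0.13 0.15] ee [ 546.05 -266.67   81.21]
t 18.58 tcp [ 546.1 -266.7   81.3] psi 120.02 shift [-1.7  1.5  9.8] turn [-0.001   0.0001  0.0004] F [ 0.  -0.3 -2.4] w 28.7 30.0
```

move_arm:
  rows: "0 0 0 1.5 0 0 0; 0 0 0 3 0 0 0; 0 0 0 4.5 0 0 0; 0 0 0 6 0 0 0; 0 0 0 6 0 0 0"

```text
time: 19.0
ee_pos: [546.1, -266.7, 75.1]
ee_rot: [0.5, 0.866, -0.0, -0.0]
wrist_force: [0.2, -0.3, -0.2]
gripper_width: 29.1
gripper_force: 30.0
```

```bash
python3 fz.py
```

```text
F [-0.09 -0.09 -0.23] +- [0.15 0.18 0.15] ee [ 546.11 -266.7    75.34]
t 19.6 tcp [ 546.1 -266.7   75.3] psi 120.02 shift [-1.6  1.5  3.8] turn [-0.0009  0.0002  0.0003] F [ 0.4 -0.  -0.3] w 29.1 30.0
```

move_arm:
  rows: "0 0 0 1 0 0 0; 0 0 0 2 0 0 0; 0 0 0 3 0 0 0; 0 0 0 4 0 0 0; 0 0 0 4.2 0 0 0"

```text
time: 20.02
ee_pos: [546.1, -266.7, 71.0]
ee_rot: [0.5, 0.866, -0.0, -0.0]
wrist_force: [-0.4, 0.0, 1.6]
gripper_width: 29.3
gripper_force: 30.0
```

```bash
python3 fz.py; python3 -c "
from amber import *
amber(cap('wrist'),25)
w=cap('wrist'); x,y=proj(w,[548,-267.6,40])[0].astype(int); y=min(y,340); save(w,'w7.png',(x-60,y-60,x+60,y+60),4)"
```

```text
F [-0.06 -0.17  1.18] +- [0.15 0.15 0.13] ee [ 546.12 -266.69   71.11]
t 20.62 tcp [ 546.1 -266.7   71.1] psi 120.02 shift [-1.7  1.5 -0.4] turn [-0.0009  0.0001  0.0004] F [-0.2 -0.1  0.8] w 29.2 30.0
plate 3901 [ 530.6 -277.4] [76.  40.4] 29.97 z 38.0
ribtop 1251 [ 515.1 -286.1] [14.4 35.5] 31.16 z 71.9
```

View pics/w7.png

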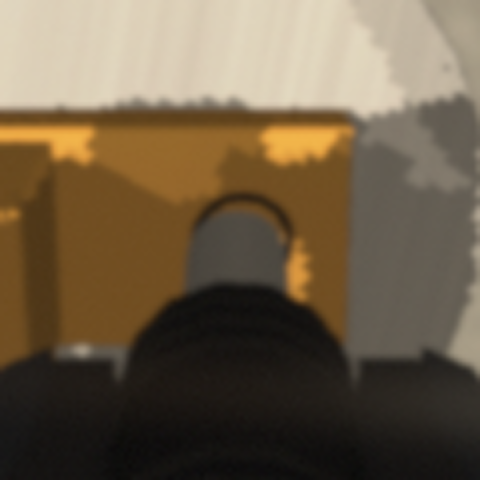

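The force rise is 2.74 N, so the plunger is in about 6.1 mm. The picture shows the stem (237,245) covering the ring, whose arc has its centre near (242,243). That puts the tip about 1 mm from centre, with the casting unmoved. Handing in.

```bash
python3 -c "
from bench import ctrl
print(ctrl.hand_in())"
```

```text
the job is handed in; nothing more can be done
None
```

The casting lies flat and rib up on the steel plate, about 2 mm from its centre, and I handed in with the upright probe held in its ring, the tip pushed in about 6 mm; the hand-in call returned no verdict.

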